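# Raise the weighted hold-down arm off the filter cartridge

## Task

The filter cartridge standing in the cradle of one of the two hold-down stands has finished its seating time. Lift that stand's weighted arm by its rubber grip, over its balance point, so that it stays up fully open against its stop by itself. Leave the cartridge standing in its cradle and the arm of the empty stand down.

Things in the scene. Friction and masses are not known exactly. Their poses are not given: they have to be found in the camera images.
- hold_arm (a joint): Hinge angle (rad) of the 0.6 kg arm to raise, on the stand with the cartridge. 0: down, beam level; 1.26 (72 deg): open, at its stop. Its 44 mm weight sits on a 70 mm stalk, upright at the hinge. Let go below about 0.7 rad it falls shut, beyond that it swings open by itself, damped. Lifting takes 1 to 3 N at the grip. Both fixed stands (base 200 x 110 mm) are alike and may be on either side.
- hold_arm_grip (a point): Centre of that arm's round black rubber grip (24 mm diameter, 70 mm long, along the beam): pinch it across from above. Frame turns with the arm: x along the beam to the hinge axis, 185 mm away; y parallel to the hinge; z up when down. Both grip and hinge are 130 mm above the bench when down. Opening carries the grip up, then over towards the hinge. Its free end is 35 mm off in -x; below it is only bench.
- other_arm (a joint): Hinge angle (rad) of the like arm on the stand with the empty cradle; 0, as it starts: down, where it is to be left.
- cartridge_mid (a point): Centre, half-way up, of the loose white filter cartridge (60 mm diameter, 80 mm tall, z its axis), upright in its stand's round black cradle (16 mm high), under the arm's rubber foot, 100 mm from the grip's centre towards the hinge. A like cartridge standing on the bench at the far side is a spare.
Mind the look-alikes: they are no part of the job. What is shaped like the part that bears cartridge_mid but pink or red is not meant.

How it is judged:
At the end, for the whole second after the job is handed in: The arm over the cartridge rests open at more than 1.1 rad (63 degrees; the stop is at 72), at rest and untouched; the other arm is down (under 0.1 rad); the cartridge stands within 15 mm of where it was, upright within 0.2 rad (value of joint hold_arm above 1.1 rad and velocity of joint hold_arm between -0.05 and 0.05 rad/s and value of joint other_arm below 0.1 rad and distance of cartridge_mid from where it was at the start of the episode below 0.015 m and angle between cartridge_mid's own z axis and vertical below 0.2 rad).
It fails at once if the arm of the empty stand is lifted (value of joint other_arm above 0.3 rad).
It fails at once if the cartridge is knocked out of its cradle (distance of cartridge_mid from where it was at the start of the episode above 0.03 m or angle between cartridge_mid's own z axis and vertical above 0.5 rad).
It also fails if it takes over 35 s, if anything falls off the work surface, if the arm or the gripper's body presses on something with over 40 N, if the wrist force passes 120 N, or if a joint passes its speed limit or range.

## Robot

A 6-joint arm with a two-finger parallel gripper is mounted at the origin on the work surface. World frame = base frame: x ahead of the robot, y to its left, z up, the work surface at z = 0. Lengths are in m, angles in rad, forces in N, time in s.
With the tool pointing down it reaches from about 0.275 to 0.825 m from the base axis. Payload 4.9 kg.
Tool frame: the origin (TCP) lies at the very end of the fingers, on their centre line; the grasp point (between the pads) lies 19 mm behind it (bot.tcp_to_grasp is the distance from the TCP to the grasp point, in m); z points along the fingers, y is the line along which they close (so a half turn about z gives the same grasp; the last joint's range is limited). The gripper opens to 85 mm and grips with 20 to 120 N. Pads are 22 mm wide; open, the fingers measure 114 mm over their backs; the gripper's body (76 mm by 85 mm) begins 54 mm behind the grasp point. The pads swing forward as they close: fully open they stand 13 mm farther back than shut.
Start: joints at [1.189, 0.326, -0.193, 1.052, 0, 1.437], TCP at [0.135, 0.533, 0.231] pointing down, gripper open.
Joint ranges: [-2.65, 2.65], [-0.97, 1.79], [-1.3, 1.35], [-1.93, 2.1], [-1.47, 1.37], [-3.14, 3.14]. Speed limits (rad/s): [2.57, 2.57, 3.14, 3.14, 3.14, 3.14].

## Interface

Orientations are given as a 3x3 rotation matrix whose columns are the frame's x, y, z axes.
In Python, from bench import bot gives the robot as it stands. The module is installed in compiled form; this text tells all that it offers.
- The arm moves only by the shell command python3 -m handwheel 'ROWS' [FORCE]. ROWS is text: rows parted by semicolons, each of 7 numbers parted by spaces: the turn, a rotation vector about the tool's x, y, z in degrees, then the shift along the tool's x, y, z in mm, then the closure, from 0 (fully open) to 1 (shut). In form: ax ay az dx dy dz grip; .... A call has 1 to 5 rows; each row shifts and turns the commanded pose from where the row before left it, along the tool's axes as they then stand; what a row does not reach is not made up. A row lasts 1/8 s, in which the tool goes at most 62.5 mm and 10.7 degrees, less where a joint would pass 70% of its speed; a pose out of reach is approached as far as the arm can. A call is refused whole if a number of a shift passes 62.5 or a number of a turn 10.7, either way. A call with a gripper value outside its range is refused whole. The fingers move at their own pace and stop on an object; FORCE is the grip in N (left out, the last holds). Time passes only in rows, so rows that do not move let the fingers close. It gives the time, the measured TCP pose, the force, the opening and the grip force at its end, in the units of the state.
- bot.get_obs(): the state, without advancing time (a new reading comes with each control period).
- bot.grab_frame(name): name is "scene" or "side" or "wrist"; returns a dict with "img" (400x640x3 uint8, blue, green, red), "z_map" (400x640 float32, m along the optical axis (not along the pixel's ray), 0 where there is no reading), "intrinsics" (3x3 intrinsics, pixels), "R" (3x3) and "t" (3): a world point X has camera coordinates R X + t. Camera axes: x right, y down, z forward; pixel columns grow to the right and rows downward; lengths in m; the calibration is good to about 2 mm. A picture is of the moment at which its call begins.
- bot.hand_in(): hands the job in; it is judged then, once.
The state is a dict: "t": time; "qpos": joint angles; "dq": joint speeds; "joint_efforts": joint torques, N m; "position": TCP position; "tcp_rot": TCP orientation; "contact_force": force on the tool from outside, world axes, zero at the start; "torque": the same for the moment, N m; "finger_gap": opening from 0.0 (shut) to 1.0 (fully open); "grip_force": force on a finger pad.
Only numpy, scipy, OpenCV 4.12 (cv2) and the standard library are available. Lean on these libraries where they do the work, as an engineer would, in place of code of your own. Each camera call takes 0.05 s, during which the arm holds its last target. There are 200 camera calls.

## Working session

There is one attempt and no reset: what is moved stays moved. The work goes in short steps, Python scripts to look and compute and a shell command to move; the robot and the scene stay as the last step left them, time stands still between calls to the robot, and variables do not carry over. Pictures are saved under pics/ and viewed, at most 10 in all, crops included, and the job is handed in when it is done.

```bash
mkdir -p pics; cat > h.py <<'E'
import numpy as np,cv2
from bench import bot
def pt(f,u,v,z=None):
    K,R,t=f["intrinsics"],f["R"],f["t"]
    r=R.T@np.linalg.solve(K,[u,v,1.]); c=-R.T@t
    if z is None: return c+r*f["z_map"][int(v),int(u)]
    return c+r*(z-c[2])/r[2]
E
python3 - <<'E'
from h import *
f=[bot.grab_frame(n) for n in("scene","side")]
cv2.imwrite("pics/a.png",f[0]["img"]);cv2.imwrite("pics/b.png",f[1]["img"])
np.save("pics/s.npy",f,allow_pickle=True)
print(bot.get_obs())
E
```

```text
{'t': 0.1, 'qpos': array([ 1.18878593e+00,  3.26915304e-01, -1.93471050e-01,  1.05198543e+00,
        1.88569165e-05,  1.43654604e+00]), 'dq': array([ 0.00082092, -0.00068814,  0.00339299,  0.00034336, -0.00174555,
       -0.0007555 ]), 'joint_efforts': array([ 1.04567112e-03, -4.44238901e+01,  2.63039213e+01,  7.90552644e-03,
       -6.54191513e-05,  1.44524836e-05]), 'position': array([0.13469641, 0.53272506, 0.2305602 ]), 'tcp_rot': array([[-9.69464075e-01,  2.45232627e-01, -6.04807176e-04],
       [ 2.45233266e-01,  9.69463010e-01, -1.45486407e-03],
       [ 2.29558047e-04, -1.55875729e-03, -9.99998759e-01]]), 'contact_force': array([-0.03933332,  0.28349807, -0.86376977]), 'torque': array([ 0.04758448,  0.01276858, -0.0106026 ]), 'grip_force': 0.0, 'finger_gap': 0.9999156039580727}
```

View pics/a.png

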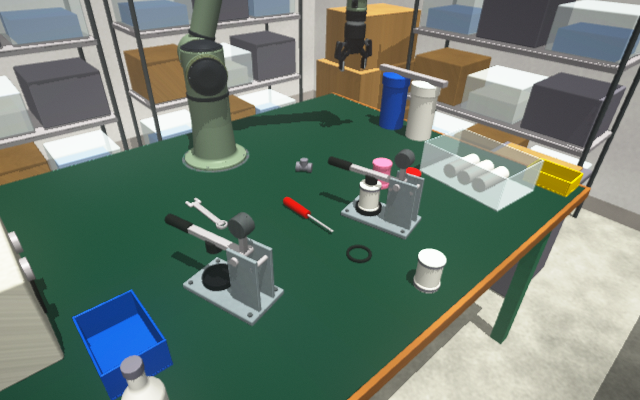

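View pics/b.png

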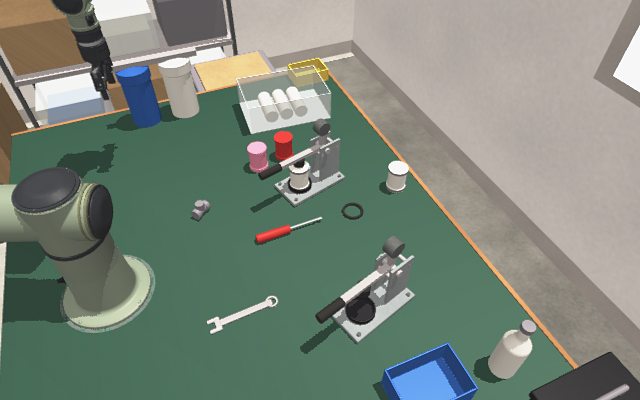

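Scene picture: the stand with the white cartridge has its grip at (341,163) and the cartridge at (369,195). In the side picture these are (270,170) and (299,177). The look-alikes are the empty stand (scene 185,225; side 330,310), the spare cartridge on the bench (430,270), and the pink and red ones (382,170; 412,175). Only the stand at (369,195) has a white cartridge in its cradle under the foot, so I'll confirm that in a crop and measure it.

```bash
python3 - <<'E'
from h import *
f=np.load("pics/s.npy",allow_pickle=True)
cv2.imwrite("pics/c.png",np.hstack([cv2.resize(f[0]["img"][130:250,310:440],None,fx=3,fy=3),cv2.resize(f[1]["img"][110:230,230:360],None,fx=3,fy=3)]))
for g,(x0,x1,y0,y1) in((f[0],(320,440,140,240)),(f[1],(250,360,110,210))):
    P=[];C=[]
    for v in range(y0,y1):
        for u in range(x0,x1):
            if g["z_map"][v,u]>0: P.append(pt(g,u,v));C.append(g["img"][v,u])
    P=np.array(P);C=np.array(C).astype(int)
    m=(C.max(1)<60)&(P[:,2]>.115)&(P[:,2]<.146)
    Q=P[m]; 
    # grip: end farthest from weight
    med=np.median(Q,0); k=np.linalg.norm(Q[:,:2]-med[:2],axis=1)<.06; Q=Q[k]
    c=Q.mean(0); w,V=np.linalg.eigh(np.cov(Q[:,:2].T)); d=V[:,1]; s=(Q[:,:2]-c[:2])@d
    print("grip",len(Q),c,Q.min(0),Q.max(0),"dir",d,np.percentile(s,[1,99]))
    m=(C.min(1)>150)&(P[:,2]>.03)&(P[:,2]<.1); print("white",m.sum(),P[m].mean(0),P[m].min(0),P[m].max(0))
    m=(C.max(1)<110)&(P[:,2]>.16)&(P[:,2]<.24); print("weight",m.sum(),P[m].mean(0))
E
```

```text
grip 170 [0.49801018 0.11896518 0.13284073] [0.46359065 0.10642377 0.11784747] [0.53055549 0.13598659 0.14258272] dir [-0.96651287 -0.25661814] [-0.03286492  0.03376478]
white 841 [0.57646171 0.30171997 0.06861508] [0.47640957 0.11842692 0.03004572] [0.62594024 0.55870618 0.09981428]
weight 275 [0.67827271 0.1636539  0.20063743]
grip 114 [0.49009059 0.11536472 0.13265538] [0.45696002 0.10514777 0.12210393] [0.52661785 0.13388089 0.14252428] dir [-0.97905008 -0.20361958] [-0.0375529   0.03037262]
white 1209 [0.60764824 0.36308266 0.06171328] [0.47945989 0.11955992 0.03001145] [0.81862177 0.47733793 0.09999873]
weight 167 [0.66725561 0.161898   0.20154749]
```

View pics/c.png

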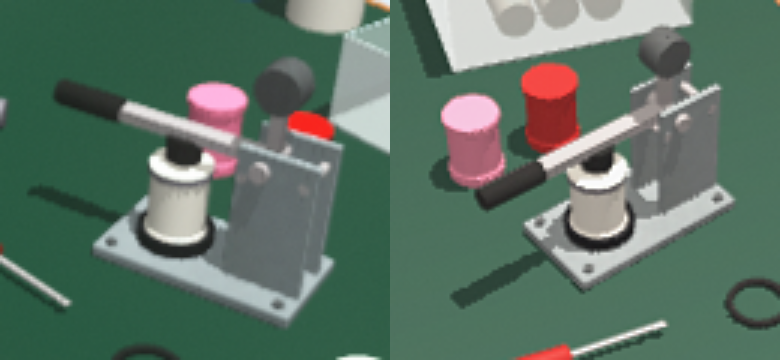

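The crop confirms it: the white cartridge stands in the black cradle under the rubber foot, and pink and red are separate and behind. The grip is at about (0.494, 0.118, 0.130) and the hinge at about (0.673, 0.163), 185 mm apart as stated. The beam direction is (0.970, 0.244).

```bash
python3 -m handwheel '0 0 -9.4 0 -40 -10 0; 0 0 -9.4 0 -50 -10 0; 0 0 -9.4 0 -50 0 0; 0 0 0 0 -50 0 0; 0 0 0 0 -50 0 0' 30
cat > go.py <<'E'
from h import *
import sys
o=bot.get_obs();R=o["tcp_rot"];d=np.array(list(map(float,sys.argv[1:4])))-o["position"]
b=np.array([.970,.244,0])
print("t",o["t"],"pos",o["position"].round(4),"tool mm",(R.T@d*1000).round(1),"yaw err deg",np.degrees(np.arcsin(R[:,1]@b)),"z",R[:,2].round(3))
E
python3 go.py .494 .118 .19
```

```text
t: 0.72
position: [0.1489, 0.2961, 0.251]
tcp_rot: [[-0.97, -0.243, 0.0], [-0.243, 0.97, -0.0], [-0.0, -0.0, -1.0]]
contact_force: [1.7, 0.2, 0.3]
finger_gap: 1.001
grip_force: 0.0
t 0.725 pos [0.1489 0.2961 0.251 ] tool mm [-291.4 -256.6   61.2] yaw err deg 0.05078392387318185 z [ 0. -0. -1.]
```

```bash
python3 -m handwheel '0 0 0 -50 -38 0 0; 0 0 0 -50 -38 0 0; 0 0 0 -50 -38 0 0; 0 0 0 -50 -38 0 0; 0 0 0 -40 -38 0 0'; python3 go.py .494 .118 .19
```

```text
t: 1.35
position: [0.4288, 0.1706, 0.251]
tcp_rot: [[-0.971, -0.241, -0.0], [-0.241, 0.971, 0.0], [-0.0, 0.0, -1.0]]
contact_force: [-0.1, 1.2, 1.1]
finger_gap: 1.0
grip_force: 0.0
t 1.35 pos [0.4288 0.1706 0.251 ] tool mm [-50.6 -66.8  61. ] yaw err deg 0.16997424087443383 z [-0.  0. -1.]
```

```bash
python3 -m handwheel '0 0 0 -25 -34 0 0; 0 0 0 -26 -33 0 0; 0 0 0 0 0 30 0; 0 0 0 0 0 0 0'; python3 go.py .494 .118 .111
python3 - <<'E'
from h import *
f=bot.grab_frame("wrist");cv2.imwrite("pics/w.png",f["img"])
p=np.array([[.494,.118,.142],[.673,.163,.13]])
for q in p:
    c=f["intrinsics"]@(f["R"]@q+f["t"]);print(c[:2]/c[2])
E
```

```text
t: 1.85
position: [0.4907, 0.1187, 0.219]
tcp_rot: [[-0.97, -0.241, -0.006], [-0.241, 0.971, -0.0], [0.006, 0.001, -1.0]]
contact_force: [-0.7, -0.2, 0.5]
finger_gap: 1.0
grip_force: 0.0
t 1.85 pos [0.4907 0.1187 0.219 ] tool mm [ -3.7  -1.6 108. ] yaw err deg 0.17026503280880453 z [-0.006 -0.    -1.   ]
[316.64696295 213.10805479]
[317.56065766 384.09108005]
```

View pics/w.png

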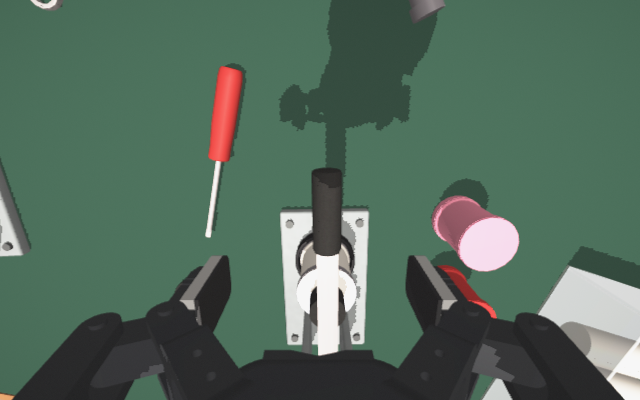

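The wrist picture shows the grip from (327,172) to (326,252). Its centre is at (327,212), about 10 px right of the finger centre line (318), so I'll refine from this.

```bash
python3 - <<'E'
from h import *
f=bot.grab_frame("wrist");o=bot.get_obs()
for u,v in((327,175),(327,212),(326,250),(328,345)):
    p=pt(f,u,v,.142);print(p,pt(f,u,v),(o["tcp_rot"].T@(p-o["position"])*1000).round(1))
E
```

```text
[0.46392756 0.11882281 0.142     ] [0.46363093 0.11870287 0.14343339] [27.2  6.2 79.4]
[0.49246114 0.12618439 0.142     ] [0.49227358 0.12611905 0.14255975] [-2.2  6.4 79.4]
[0.52434883 0.13357209 0.142     ] [0.52352976 0.13331536 0.14371259] [-35.    5.9  79.4]
[0.61592726 0.15897408 0.142     ] [0.61997267 0.16017461 0.13745205] [-130.     8.3   79.3]
```

```bash
python3 -m handwheel '0 0 0 -4 6 30 0; 0 0 0 0 0 40 0; 0 0 0 0 0 37 0; 0 0 0 0 0 0 0; 0 0 0 0 0 0 0.3'; python3 -m handwheel '0 0 0 0 0 0 1; 0 0 0 0 0 0 1; 0 0 0 0 0 0 1; 0 0 0 0 0 0 1' 30; python3 go.py .492 .126 .111
```

```text
t: 2.58
position: [0.496, 0.1265, 0.1161]
tcp_rot: [[-0.97, -0.243, 0.002], [-0.243, 0.97, 0.0], [-0.002, -0.0, -1.0]]
contact_force: [-0.2, 0.1, 1.0]
finger_gap: 0.817
grip_force: 0.0
t: 3.08
position: [0.4955, 0.1271, 0.1155]
tcp_rot: [[-0.97, -0.243, 0.002], [-0.243, 0.97, 0.003], [-0.002, 0.002, -1.0]]
contact_force: [-1.3, 2.0, 6.3]
finger_gap: 0.27
grip_force: 29.1
t 3.075 pos [0.4955 0.1271 0.1155] tool mm [ 3.7 -0.3  4.5] yaw err deg 0.07067476290538953 z [ 0.002  0.003 -1.   ]
```

```bash
python3 -m handwheel '0 0 0 -1 0 -18.5 1; 0 0 0 -3 0 -18 1; 0 0 0 -4.5 0 -18 1; 0 0 0 -6.5 0 -17.5 1; 0 0 0 0 0 0 1'; python3 - <<'E'
from h import *
f=bot.grab_frame("side");cv2.imwrite("pics/d.png",cv2.resize(f["img"][50:230,200:400],None,fx=3,fy=3))
E
```

```text
t: 3.7
position: [0.5099, 0.1309, 0.1872]
tcp_rot: [[-0.97, -0.243, 0.001], [-0.243, 0.97, 0.003], [-0.002, 0.002, -1.0]]
contact_force: [0.1, 4.4, -1.0]
finger_gap: 0.271
grip_force: 30.0
```

View pics/d.png

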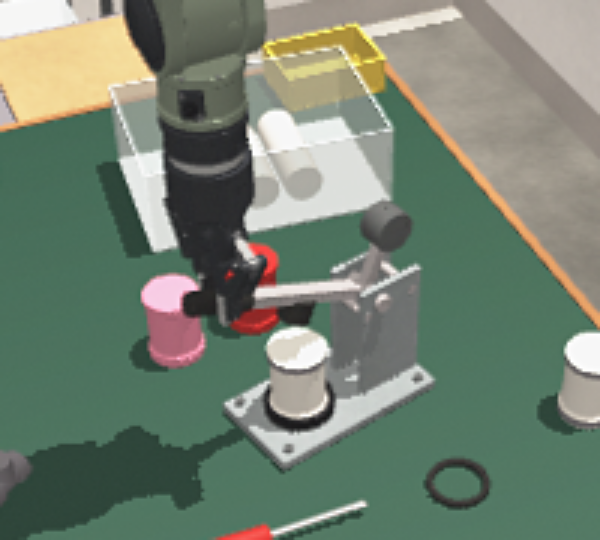

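The picture shows the beam rising with the gripper (grip at 205,300), the foot off the cartridge, and the cartridge still in its cradle at (298,370). I'll carry on along the arc.

```bash
python3 -m handwheel '0 0 0 -8 0 -16.5 1; 0 0 0 -9.5 0 -16 1; 0 0 0 -11 0 -14.5 1; 0 0 0 -12.5 0 -13.5 1; 0 0 0 0 0 0 1'; python3 -m handwheel '0 0 0 -14 0 -12 1; 0 0 0 -15 0 -11 1; 0 0 0 0 0 0 1; 0 0 0 0 0 0 1'
python3 - <<'E'
from h import *
f=bot.grab_frame("side");cv2.imwrite("pics/e.png",cv2.resize(f["img"][30:210,200:400],None,fx=3,fy=3))
E
```

```text
t: 4.38
position: [0.5494, 0.1413, 0.2462]
tcp_rot: [[-0.97, -0.243, -0.001], [-0.243, 0.97, 0.003], [-0.0, 0.004, -1.0]]
contact_force: [-0.2, 5.9, -1.8]
finger_gap: 0.27
grip_force: 31.7
t: 4.88
position: [0.5767, 0.1484, 0.2682]
tcp_rot: [[-0.97, -0.243, -0.002], [-0.243, 0.97, 0.004], [0.001, 0.004, -1.0]]
contact_force: [0.1, 7.3, -3.1]
finger_gap: 0.27
grip_force: 31.7
```

View pics/e.png

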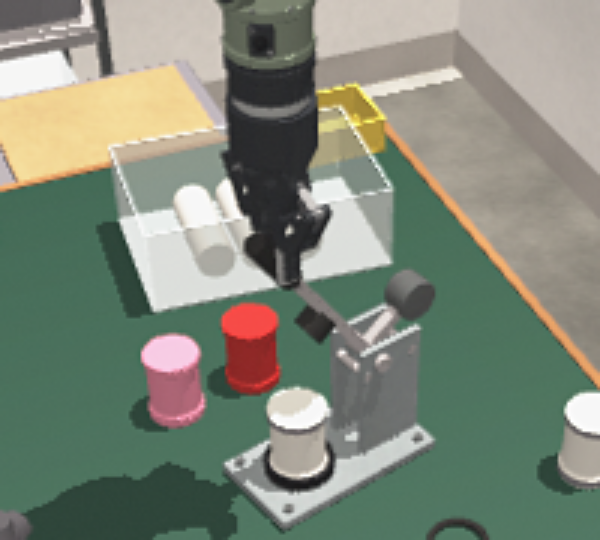

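Rise is 153 mm, so the hinge is at about 0.97 rad, past the balance point. The picture shows the weight swung over to (410,295) and the cartridge standing in its cradle. I'll release and withdraw upwards.

```bash
python3 -m handwheel '0 0 0 0 0 0 0.4; 0 0 0 0 0 -10 0; 0 0 0 0 0 -30 0; 0 0 0 5 0 -40 0; 0 0 0 20 0 -40 0'; python3 -m handwheel '0 0 0 50 0 -20 0; 0 0 0 50 0 0 0; 0 0 0 40 0 0 0; 0 0 0 0 0 0 0; 0 0 0 0 0 0 0';python3 -m handwheel '0 0 0 0 0 0 0; 0 0 0 0 0 0 0; 0 0 0 0 0 0 0; 0 0 0 0 0 0 0; 0 0 0 0 0 0 0'
python3 - <<'E'
from h import *
f=bot.grab_frame("side");cv2.imwrite("pics/f.png",f["img"])
E
```

```text
t: 5.55
position: [0.5534, 0.1398, 0.3912]
tcp_rot: [[-0.97, -0.241, 0.001], [-0.241, 0.97, -0.001], [-0.0, -0.001, -1.0]]
contact_force: [0.8, 0.5, -0.1]
finger_gap: 1.002
grip_force: 0.0
t: 6.18
position: [0.4182, 0.1065, 0.4105]
tcp_rot: [[-0.97, -0.241, 0.002], [-0.241, 0.97, -0.0], [-0.002, -0.001, -1.0]]
contact_force: [-0.3, -1.0, 0.1]
finger_gap: 1.003
grip_force: 0.0
t: 6.8
position: [0.4174, 0.1067, 0.4097]
tcp_rot: [[-0.97, -0.242, -0.0], [-0.242, 0.97, -0.0], [0.0, 0.0, -1.0]]
contact_force: [0.1, -0.7, 0.4]
finger_gap: 0.998
grip_force: 0.0
```

View pics/f.png

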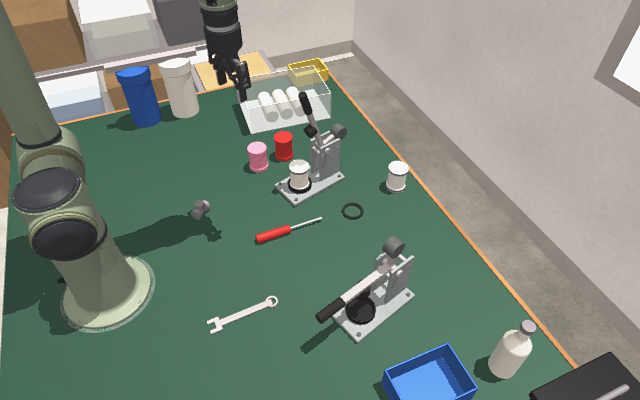

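The arm is up, with its grip at (306,103) and the gripper clear. The cartridge stands at (299,177) and the other arm is down. I'll let it settle and check the angle.

```bash
cat > c.py <<'E'
from h import *
f=bot.grab_frame("side");H=np.array([.673,.168,.13])
Q=[]
for v in range(85,150):
    for u in range(296,322):
        if f["z_map"][v,u]>0 and f["img"][v,u].max()<60:
            p=pt(f,u,v)
            if np.linalg.norm(p-H)<.25 and p[2]>.26: Q.append(p)
Q=np.array(Q);c=Q.mean(0);print(len(Q),c,Q[:,2].max(),"angle",np.arctan2(c[2]-.13,(H-c)@[.97,.244,0]))
E
python3 c.py; python3 -m handwheel '0 0 0 0 0 0 0; 0 0 0 0 0 0 0; 0 0 0 0 0 0 0; 0 0 0 0 0 0 0; 0 0 0 0 0 0 0' >/dev/null; python3 -m handwheel '0 0 0 0 0 0 0; 0 0 0 0 0 0 0; 0 0 0 0 0 0 0; 0 0 0 0 0 0 0; 0 0 0 0 0 0 0' >/dev/null; python3 c.py
```

```text
154 [0.61482376 0.14899789 0.30938563] 0.34167742952046687 angle 1.2426763323724317
153 [0.61503914 0.14918373 0.30863353] 0.34216544481581646 angle 1.2426674536417053
```

```bash
python3 -c "
from bench import bot
print(bot.hand_in())"
```

```text
the job is handed in; nothing more can be done
None
```

I raised the arm over the cartridge past its balance point and released it; it measured about 1.24 rad, unchanged over 1.25 s, with the cartridge in its cradle and the other arm down. The job is handed in, but no verdict came back.

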